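# Make up the taping kit and the labelling kit

### The arm

A 6-joint arm with a two-finger parallel gripper is mounted at the origin on the work surface; the furniture and walls round the work are solid. World frame = base frame: x ahead of the robot, y to its left, z up, the work surface at z = 0. Lengths are in m, angles in rad, forces in N, time in s.
With the tool pointing down it reaches from about 0.35 to 0.925 m from the base axis. Payload 6.4 kg.
Tool frame: the origin (TCP) lies on the centre line of the jaws, within the pads' length; the fingertips stand 25 mm ahead of it and the grasp point (between the pads) lies 6 mm ahead of it; z points along the fingers, y is the line along which they close (so a half turn about z gives the same grasp; the last joint's range is limited). The gripper opens to 85 mm and grips with 20 to 120 N. Pads are 22 mm wide; open, the fingers measure 114 mm over their backs; the gripper's body (76 mm by 85 mm) begins 54 mm behind the grasp point. The pads swing forward as they close: fully open they stand 13 mm farther back than shut.
Start: joints at [1.085, 0.245, 1.558, -0, 1.339, -0.174], TCP at [0.199, 0.619, 0.256] pointing down, gripper open.
Joint ranges: [-3.13, 3.13], [-1.02, 2.26], [0.13, 2.54], [-0.95, 4.09], [0.21, 2.88], [-2.74, 2.74]. Speed limits (rad/s): [2.57, 2.57, 3.14, 3.14, 3.14, 3.14].

### API

Orientations are given as a unit quaternion [x, y, z, w].
In Python, from rig import env, vision gives the robot as it stands.
- The arm moves only by the tool send_rows, never from a script. Its argument "commands" is text: rows parted by semicolons, each of 7 numbers parted by spaces: the shift along the tool's x, y, z in cm, then the turn, a rotation vector about the tool's x, y, z in rad, then the finger opening in cm, from 0 to 8.54. In form: tx ty tz ax ay az gripper; .... A call has 1 to 5 rows; each row shifts and turns the commanded pose from where the row before left it, along the tool's axes as they then stand; what a row does not reach is not made up. A row lasts 1/12 s, in which the tool goes at most 41.7 mm and 7.16 degrees, less where a joint would pass 70% of its speed; a pose out of reach is approached as far as the arm can. A call with a gripper value outside its range is refused whole. The fingers move at their own pace and stop on an object; the grip force is fixed at half the most. Time passes only in rows, so rows that do not move let the fingers close. It gives the time, the measured TCP pose, the force, the opening and the grip force at its end, in the units of the state.
- env.observe(): the state, without advancing time (a new reading comes with each control period).
- vision.get_image(name): name is "scene" or "top" or "wrist"; returns a dict with "img" (420x560x3 uint8, red, green, blue), "range_z" (420x560 float32, m along the optical axis (not along the pixel's ray), 0 where there is no reading), "fovy" (degrees; the focal length in pixels is half the picture's height over the tangent of half this angle, whatever the lens; pixels are square), "cx", "cy" (the principal point, pixels), "rvec" (rotation vector, rad) and "tvec" (3), from world to camera coordinates, as OpenCV has them. Camera axes: x right, y down, z forward; pixel columns grow to the right and rows downward; lengths in m; the calibration is good to about 2 mm. A picture is of the moment at which its call begins.
- env.close_job(): hands the job in; it is judged then, once.
The state is a dict: "time": time; "joints": joint angles; "qd": joint speeds; "effort": joint torques, N m; "eef_pos": TCP position; "orientation": TCP orientation; "force": force on the tool from outside, world axes, zero at the start; "torque": the same for the moment, N m; "gripper_width": finger opening in m; "grasp_force": force on a finger pad.
Only numpy, scipy, OpenCV 4.12 (cv2) and the standard library are available. Lean on these libraries where they do the work, as an engineer would, in place of code of your own. Each camera call takes 0.05 s, during which the arm holds its last target. There are 200 camera calls.

### The job

Make up the two packers' kits from the loose stock: the small tape roll and the box cutter go into the taping tray, and the roll of labels, the stapler and the marker into the labelling tray. Each thing belongs in the pocket moulded for it and must sit fully home there, the two rolls down over their core posts and flat, the stapler upright; then let go of everything. Leave the big tape roll and the tub where they are.

Things in the scene. Friction and masses are not known exactly. Their poses are not given: they have to be found in the camera images.
- tray_taping: Taping tray, grey, 222 (x) by 220 (y) mm, with the broad hub; fixed. Origin: centre of underside. Heights: pocket floors 5, surface 15, rim 18. Cutter pocket: 36 wide (x) by 178 long (y), centre x = -58, y = 0; finger notch through its middle, down to the floor: x -98 to -23, y within 24. Tape well: round, 116 across, centre x = 41, y = 0; hub in it 54 across, 14 above the floor, top narrowed to 48. All in mm.
- tray_labelling: Labelling tray, grey, 238 (x) by 176 (y) mm, with the thin spindle; fixed. Origin: centre of underside. Heights: pocket floors 5, surface 15, rim 18. Pockets along y at y = 0. Marker: 28 x 147, centre x = -78; finger notch to the floor x -112 to -44, y within 24. Stapler: 44 x 147, centre x = -12. Label well: round, 74 across, centre x = 69, y = 0; spindle in it 12 across, 24 above the floor, tip 6. All in mm.
- tape_roll: Small tape roll (clear, looks beige) lying flat: 102 mm across, 48 high, bore 68, wall about 18 thick: pinch it from above, one finger in the bore. 0.12 kg. Origin: centre of underside. Its bore goes over the taping tray's hub; fingertips in the bore must stay over 15 mm above the roll's underside or they meet the hub.
- cutter: Slim yellow box cutter lying flat: 166 mm long (its y; blade at -y), 26 wide (its x; solid body 24), 20 high at the slider (body 16). Solid body from y = -62 to 83: grasp across x near y = 0 to 10. 0.07 kg. Origin: middle of its length, on the underside. Goes in the taping tray's straight pocket, either way round.
- labels: White roll of labels standing on end: 62 mm across, 50 high, bore about 22. 0.10 kg. Grasp round the outside from above. Origin: centre of underside. Its bore goes over the labelling tray's spindle.
- stapler: Desk stapler on its base: 135 mm long (its y), base 32 wide (its x), 50 high; the blue top arm is 26 wide, heights 20 to 50: grasp that across x. 0.23 kg. Origin: centre of underside. Goes upright in the labelling tray's wide pocket, either way round.
- marker: Black and white felt marker lying flat: 135 mm long (its y), 18 wide (its x), 18 high; does not roll. 0.018 kg. Grasp across x. Origin: middle of its length, on the underside. Goes in the labelling tray's slim pocket, either way round.
- brown_roll: Bystander: the big brown packing tape roll lying flat, 116 mm in diameter, 48 mm high, behind the work; leave it. Origin: centre of its underside.
- tub: Bystander: dark screw-lid tub with a green lid, 66 mm in diameter, 70 mm high, behind the work; leave it. Origin: centre of its underside.
Mind the look-alikes: they are no part of the job. What is shaped like the labels but blue or brown is not meant.

How it is judged:
At the end, for the whole second after the job is handed in: Each thing in its own pocket, flat or upright to 0.1 rad, underside within 4 mm of the floor: tape roll over the hub (10 mm), label roll over the spindle (8 mm); cutter, stapler, marker within 8 mm across, 10 mm along and 0.16 rad in line with theirs; all released and at rest (x of tape_roll in the frame of tray_taping between 0.031 and 0.051 m and y of tape_roll in the frame of tray_taping between -0.01 and 0.01 m and z of tape_roll in the frame of tray_taping between 0.001 and 0.009 m and angle between each of tape_roll, cutter, labels, stapler, marker's own z axis and vertical below 0.1 rad and x of cutter in the frame of tray_taping between -0.066 and -0.05 m and y of cutter in the frame of tray_taping between -0.01 and 0.01 m and z of cutter in the frame of tray_taping between 0.001 and 0.009 m and angle between the y axis of cutter and the y axis of tray_taping, either way round below 0.16 rad and x of labels in the frame of tray_labelling between 0.061 and 0.077 m and y of labels in the frame of tray_labelling between -0.008 and 0.008 m and z of labels in the frame of tray_labelling between 0.001 and 0.009 m and x of stapler in the frame of tray_labelling between -0.02 and -0.004 m and y of stapler in the frame of tray_labelling between -0.01 and 0.01 m and z of stapler in the frame of tray_labelling between 0.001 and 0.009 m and angle between the y axis of each of stapler, marker and the y axis of tray_labelling, either way round below 0.16 rad and x of marker in the frame of tray_labelling between -0.086 and -0.07 m and y of marker in the frame of tray_labelling between -0.01 and 0.01 m and z of marker in the frame of tray_labelling between 0.001 and 0.009 m and linear speed of each of tape_roll, labels, cutter, stapler, marker below 0.02 m/s); the robot touches nothing.
It fails at once if a bystander was moved by more than 20 mm (distance of any of brown_roll, tub from where it was at the start of the episode above 0.02 m).
It also fails if it takes over 118 s, if anything falls off the work surface, if the arm or the gripper's body presses on something with over 40 N, if the wrist force passes 120 N, or if a joint passes its speed limit or range.

## Working session

There is one attempt and no reset: what is moved stays moved. The work goes in short steps, Python scripts to look and compute and a tool call to move; the robot and the scene stay as the last step left them, time stands still between calls to the robot, and variables do not carry over. Pictures are saved under pics/ and viewed, at most 14 in all, crops included, and the job is handed in when it is done.

Besides the shell and the picture viewer there is one more tool, called as a command line: name --argument value ..., lists and objects as JSON in quotes. send_rows: Moves the arm, as the interface text tells. Its arguments: {"type":"object","properties":{"commands":{"type":"string"}},"required":["commands"]}

```bash
ls; mkdir -p pics; python3 - <<'E'
from rig import env, vision
import cv2
for n in ("top","scene"):
    d=vision.get_image(n); cv2.imwrite(f"pics/{n}0.png",d["img"][:,:,::-1])
    print(n,d["fovy"],d["cx"],d["cy"],d["rvec"],d["tvec"],(d["range_z"]>0).mean())
o=env.observe();print(o)
E
```

```text
pics
top 47.94175232088837 283.22181097898664 205.42750913669167 [ 2.17253329 -2.14588951  0.16479896] [-0.04376514  0.52132971  1.27782331] 0.9957100340136055
scene 43.2496584769345 276.9511672867295 198.13011528556623 [ 2.33862467 -0.79967935  0.26954611] [-0.43349437  0.25844273  1.30073718] 0.9960119047619047
{'time': 0.1, 'joints': array([ 1.08492588e+00,  2.45758560e-01,  1.55889555e+00, -2.21283969e-05,
        1.33868411e+00, -1.74111084e-01]), 'qd': array([ 0.00073949, -0.00201896, -0.00367793,  0.00058627,  0.00056568,
       -0.0004006 ]), 'effort': array([ 7.13172212e-04, -4.30667746e+01, -3.27130258e+01, -2.83857196e-05,
        2.81930836e-03,  7.90205767e-07]), 'eef_pos': array([0.19916653, 0.61825538, 0.25527946]), 'orientation': array([ 1.55246591e-01,  9.87875364e-01, -8.29180469e-04, -2.72627151e-04]), 'force': array([-0.56526104,  0.01237016,  0.38446399]), 'torque': array([-0.02961799, -0.00433475,  0.04260279]), 'grasp_force': 0.0, 'gripper_width': 0.08511243618190358}
```

View pics/top0.png

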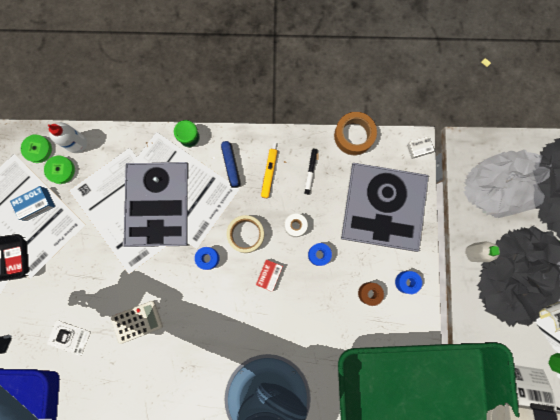

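View pics/scene0.png

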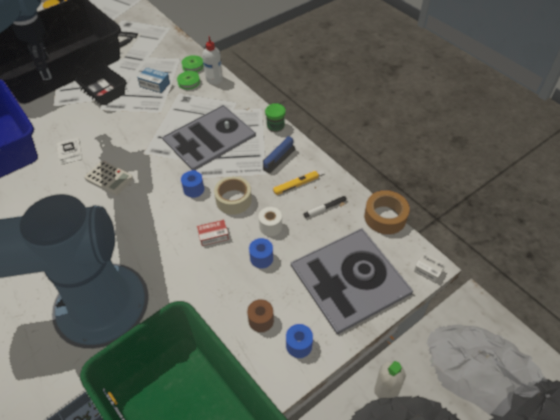

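The top view shows the labelling tray (thin spindle) at (155,205) and the taping tray (broad hub) at (387,207).

Look-alikes and choices:
- **Labels:** white (296,225). Not blue (206,258), (320,253), (409,281) or brown (371,293).
- **Tape roll:** beige (245,234). Not brown (356,133).
- **Stapler:** blue (231,164).
- **Cutter:** yellow (270,171). A second thin yellow thing lies in the green bin in the scene view.
- **Marker:** (311,172).
- **Tub:** green-lidded (186,132).

```bash
cat > h.py <<'E'
import numpy as np, cv2
from rig import env, vision
from scipy.spatial.transform import Rotation as R
def shot(n):
    d=vision.get_image(n); h,w=d["range_z"].shape
    f=h/2/np.tan(np.radians(d["fovy"]/2)); v,u=np.mgrid[:h,:w]
    ray=np.stack([(u-d["cx"])/f,(v-d["cy"])/f,np.ones((h,w))],-1)
    M=cv2.Rodrigues(np.array(d["rvec"]))[0]; t=np.array(d["tvec"]).ravel()
    d["f"]=f; d["C"]=-M.T@t; d["ray"]=ray@M            # world-frame rays
    d["P"]=d["C"]+d["ray"]*d["range_z"][...,None]      # measured points
    d["hsv"]=cv2.cvtColor(d["img"],cv2.COLOR_RGB2HSV)
    return d
def plane(d,z):                                        # every pixel onto z
    return (d["C"]+d["ray"]*((z-d["C"][2])/d["ray"][...,2])[...,None])[...,:2]
def biggest(m):
    n,l,s,c=cv2.connectedComponentsWithStats(m.astype(np.uint8))
    return l==1+np.argmax(s[1:,4])
def rect(xy):                                          # centre, sides, long-axis angle (rad, from +x)
    c,(a,b),_=r=cv2.minAreaRect((xy*1000).astype(np.float32)); p=cv2.boxPoints(r)
    e=max((p[1]-p[0],p[2]-p[1]),key=np.linalg.norm)
    return np.round(c,1),np.round(sorted((a,b)),1),round(float(np.arctan2(e[1],e[0]))%np.pi,3)
E
cat > m.py <<'E'
from h import *
d=shot("top"); print("C",d["C"].round(3)); P=d["P"]; H,S,V=[d["hsv"][...,i].astype(int) for i in range(3)]
v,u=np.mgrid[:420,:560]
box=lambda a,b,c,e:(u>=a)&(u<=b)&(v>=c)&(v<=e)
z=P[...,2]
print("table z",np.median(z[box(280,330,265,275)]))
for n,b,zt,z0 in [("lab tray",(110,202,150,260),.0165,.010),("tap tray",(330,440,150,262),.0165,.010),
   ("tape",(222,270,208,260),.048,.040),("labels",(280,312,210,240),.05,.042),
   ("stapler",(215,245,135,192),.05,.042),("cutter",(256,285,140,204),.016,.008),("marker",(298,325,143,200),.018,.008)]:
    m=biggest(box(*b)&(z>z0)); q=plane(d,zt)[m]
    print(n,m.sum(),"zmax",np.percentile(z[m],[50,98]).round(4),"rect",*rect(q),"circ",cv2.minEnclosingCircle((q*1000).astype(np.float32)),"mean",(q.mean(0)*1000).round(1))
    if n=="cutter":
        m2=biggest(box(*b)&(S>140)&(H>15)&(H<35)); print("  yellow",*rect(plane(d,.016)[m2]))
E
python3 m.py
python3 - <<'E'
import cv2
a=cv2.imread("pics/top0.png")[110:275,100:450]; cv2.imwrite("pics/crop0.png",cv2.resize(a,None,fx=2.28,fy=2.28,interpolation=2))
E
```

```text
C [ 0.345 -0.016  1.337]
table z -0.000324046587460769
lab tray 3207 zmax [0.0156 0.022 ] rect [525.2 320.8] [178.2 238.4] 0.025 circ ((525.1992797851562, 321.5379943847656), 146.6224365234375) mean [533.5 321.7]
tap tray 3693 zmax [0.0155 0.0218] rect [ 526.  -326.1] [220.7 222.8] 2.989 circ ((526.2742919921875, -327.282470703125), 154.14723205566406) mean [ 526.1 -327.1]
tape 505 zmax [0.0479 0.0537] rect [441.  67.] [99.  99.9] 2.371 circ ((441.59149169921875, 66.38687896728516), 50.98670196533203) mean [441.7  66.7]
labels 345 zmax [0.05   0.0552] rect [467.8 -72.7] [57.7 60.3] 1.583 circ ((467.634521484375, -72.49871826171875), 31.128257751464844) mean [467.7 -72.4]
stapler 277 zmax [0.0464 0.0535] rect [649.3 115.8] [ 25.7 104.4] 0.259 circ ((649.0099487304688, 116.4552230834961), 52.33271026611328) mean [653.4 117.3]
cutter 422 zmax [0.0157 0.0225] rect [618.8   3.6] [ 25.1 146.6] 2.97 circ ((619.1194458007812, 5.2107672691345215), 73.46862030029297) mean [616.8   4.3]
  yellow [617.8   4.6] [ 23.5 143.2] 2.972
marker 261 zmax [0.0156 0.0236] rect [ 625.3 -114.7] [ 17.  134.2] 2.962 circ ((624.8072509765625, -117.16659545898438), 67.2903823852539) mean [ 625.6 -115. ]
```

View pics/crop0.png

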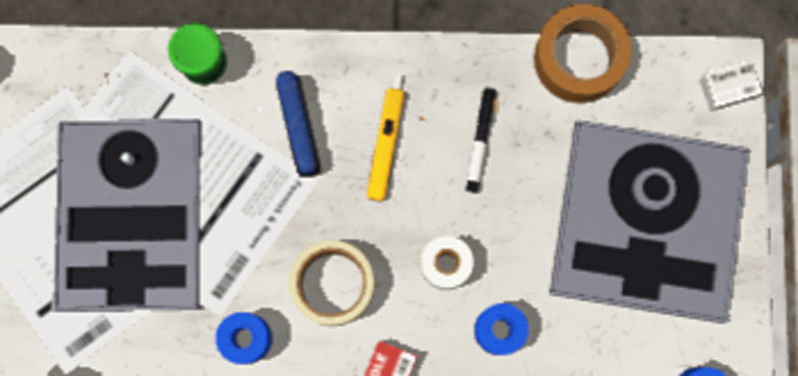

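The crop confirms the choices: the white roll at crop (447,262) with a brown core is the labels, beige tape is at (333,283), and the cutter blade points up, towards world +x. Next I refine pocket and body centres.

```bash
cat > m2.py <<'E'
from h import *
d=shot("top"); P=d["P"]; H,S,V=[d["hsv"][...,i].astype(int) for i in range(3)]; z=P[...,2]
v,u=np.mgrid[:420,:560]
box=lambda a,b,c,e:(u>=a)&(u<=b)&(v>=c)&(v<=e)
from scipy.ndimage import binary_fill_holes as fill
for n,b in [("label well",(135,178,160,196)),("stapler pk",(127,185,198,218)),("marker pk",(127,185,219,246)),
            ("tape well",(363,413,170,213)),("cutter pk",(346,420,208,244))]:
    m=fill(biggest(box(*b)&(V<75))); q=plane(d,.015)[m]; print(n,*rect(q),"mean",(q.mean(0)*1000).round(1))
m=biggest(box(215,245,135,195)&(z>.008)); q=P[m][:,:2]; print("stapler all",*rect(q),"mean",(q.mean(0)*1000).round(1))
m=box(215,245,135,195)&(S>110)&(H>95)&(H<130)&(z>.008);q=P[biggest(m)]; print("blue",*rect(q[:,:2]))
E
python3 m2.py
```

```text
label well [594.3 324.4] [68.9 70. ] 2.064 mean [594.  324.3]
stapler pk [513.  321.2] [ 42.1 142.9] 1.608 mean [513.3 322.2]
marker pk [446.5 320.7] [ 64.3 142.3] 1.584 mean [447.  321.4]
tape well [ 566.1 -331.3] [110.9 112.4] 1.113 mean [ 566.  -331.3]
cutter pk [ 465.9 -316.1] [ 72.8 175.1] 1.418 mean [ 467.6 -316.5]
stapler all [518.3  69.3] [ 40.7 385. ] 0.351 mean [633.1 110.6]
blue [517.5  67.9] [ 35.  382.9] 0.36
```

```bash
cat >> h.py <<'E'
def go(x,y,z,th):                                      # mm, yaw of tool y: shift in cm along PRESENT tool axes, turn az
    o=env.observe(); M=R.from_quat(o["orientation"]).as_matrix(); p=o["eef_pos"]*1000
    t=M.T@(np.array([x,y,z])-p)/10; now=np.arctan2(M[1,1],M[0,1])
    print("t",round(o["time"],2),"p",p.round(1),"yaw",now.round(3),"tilt",(M[:,2]).round(3),"w",round(o["gripper_width"]*1000,1),"f",o["force"].round(1),"gf",round(o["grasp_force"],1))
    az=-(th-now); c,s=np.cos(az),np.sin(az)
    print("  shift first",t.round(2),"az",az.round(3),"| after turn shift",round(c*t[0]+s*t[1],2),round(-s*t[0]+c*t[1],2),round(t[2],2))
E
echo ok
```

```text
ok
```

send_rows --commands "-2.9 -1.7 0 0 0 0 8.5;-2.9 -1.7 0 0 0 0 8.5;-2.9 -1.7 0 0 0 0 8.5;-2.9 -1.7 0 0 0 0 8.5;-2.9 -1.7 0 0 0 0 8.5"

```text
time: 0.62
eef_pos: [0.3119, 0.492, 0.2561]
orientation: [0.155, 0.988, -0.0, -0.0]
force: [-0.1, 0.7, -0.7]
gripper_width: 0.0847
grasp_force: 0.0
```

send_rows --commands "-2.9 -1.7 0 0 0 0 8.5;-2.9 -1.7 0 0 0 0 8.5;-2.9 -1.7 0 0 0 0 8.5;-2.9 -1.7 0 0 0 0 8.5;-2.9 -1.7 0 0 0 0 8.5"

```text
time: 1.03
eef_pos: [0.424, 0.3665, 0.2562]
orientation: [0.155, 0.988, -0.0, -0.0]
force: [0.7, 0.9, -0.6]
gripper_width: 0.0851
grasp_force: 0.0
```

send_rows --commands "-2.9 -1.7 0 0 0 0 8.5;-2.9 -1.7 0 0 0 0 8.5;-2.9 -1.7 0 0 0 0 8.5;-2.9 -1.7 0 0 0 0 8.5;-2.9 -1.7 0 0 0 0 8.5"

```text
time: 1.45
eef_pos: [0.536, 0.2411, 0.2562]
orientation: [0.155, 0.988, -0.0, -0.0]
force: [-0.0, 1.0, 0.1]
gripper_width: 0.0854
grasp_force: 0.0
```

send_rows --commands "0 0 0 0 0 -0.114 8.5;0 0 0 0 0 -0.114 8.5;0 0 0 0 0 -0.114 8.5;0 0 0 0 0 -0.114 8.5;0 0 0 0 0 -0.114 8.5"

```text
time: 1.87
eef_pos: [0.5351, 0.2423, 0.256]
orientation: [-0.131, 0.991, -0.0, -0.0]
force: [-0.6, 0.3, 0.5]
gripper_width: 0.085
grasp_force: 0.0
```

```bash
python3 - <<'E'
from h import *
go(650,116,255,1.83)
d=shot("wrist"); cv2.imwrite("pics/w1.png",d["img"][:,:,::-1]); print(d["C"].round(3))
z=d["P"][...,2]; m=(z>.008)&(z<.07); print(m.mean())
m=biggest(m); print(*rect(d["P"][m][:,:2]))
E
```

```text
t 1.87 p [535.1 242.3 256. ] yaw 1.834 tilt [-0. -0. -1.] w 85.0 f [-0.6  0.3  0.5] gf 0.0
  shift first [ -7.8  -15.19   0.1 ] az 0.004 | after turn shift -7.86 -15.16 0.1
[0.464 0.222 0.374]
0.18306972789115647
[526.  322.3] [176.1 238.3] 0.031
```

View pics/w1.png

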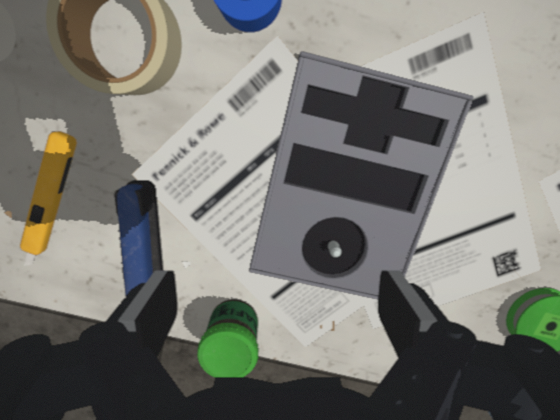

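The wrist view shows the labelling tray (spindle at (335,249)), the stapler partly hidden at (138,235), the cutter at (48,190) and the tape at (110,40). I move sideways for a clear view of the stapler.

send_rows --commands "-0.6 -3 0 0 0 0 8.5;-0.6 -3 0 0 0 0 8.5;-0.6 -3 0 0 0 0 8.5;-0.6 -3 0 0 0 0 8.5;-0.6 -3 0 0 0 0 8.5"

```text
time: 2.33
eef_pos: [0.6028, 0.1039, 0.2562]
orientation: [-0.128, 0.992, 0.0, -0.0]
force: [0.6, 0.2, -0.6]
gripper_width: 0.0849
grasp_force: 0.0
```

```bash
python3 - <<'E'
from h import *
d=shot("wrist"); cv2.imwrite("pics/w2.png",d["img"][:,:,::-1]); print(d["C"].round(3))
P=d["P"]; z=P[...,2]; H,S,V=[d["hsv"][...,i].astype(int) for i in range(3)]
def near(x,y,r): return np.hypot(P[...,0]-x,P[...,1]-y)<r
for n,x,y,r,z0,z1 in [("stapler all",.645,.116,.09,.006,.06),("stapler top",.645,.116,.09,.03,.06),("cutter",.625,.004,.1,.007,.03),("tape",.441,.067,.07,.04,.055),("labels",.468,-.072,.045,.04,.056),("marker",.625,-.115,.08,.007,.03)]:
    m=near(x,y,r)&(z>z0)&(z<z1)
    if m.sum()>50: m=biggest(m); q=P[m]; print(n,m.sum(),*rect(q[:,:2]),"z98",np.percentile(q[:,2],98).round(4))
m=biggest(near(.625,.004,.1)&(S>140)&(H>15)&(H<35)&(z<.03)&(z>.01)); print("yellow",*rect(P[m][:,:2]))
go(650,116,255,1.83)
E
```

```text
[0.531 0.084 0.374]
stapler all 3523 [639.2 114.6] [ 32.  128.3] 0.262 z98 0.0501
stapler top 3154 [639.3 114.4] [ 27.8 128.2] 0.246 z98 0.0501
cutter 3285 [629.7   3.3] [ 25.8 165.4] 2.975 z98 0.0208
tape 2610 [469.8  74. ] [ 45.6 100.7] 1.826 z98 0.0498
labels 1067 [491.2 -64.9] [15.4 52.2] 1.865 z98 0.0518
marker 2289 [ 627.2 -114.5] [ 17.9 134.5] 2.979 z98 0.02
yellow [619.    5.1] [ 24.3 143.3] 2.976
t 2.38 p [605.   99.3 256.2] yaw 1.823 tilt [ 0.001 -0.003 -1.   ] w 84.9 f [ 1.1 -4.7 -0.4] gf 0.0
  shift first [-4.78  0.5   0.12] az -0.007 | after turn shift -4.78 0.46 0.12
```

View pics/w2.png

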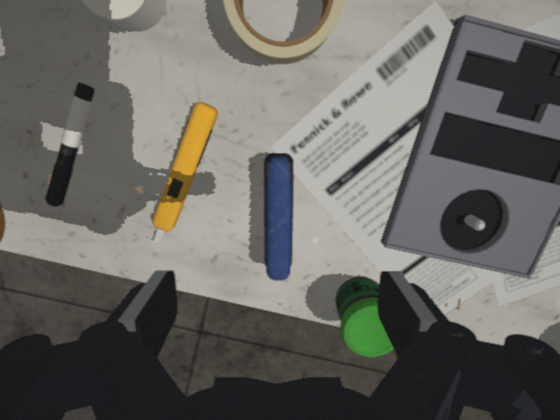

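The view shows the stapler at (280,217), the cutter at (187,167), the marker at (70,145), and the tub at (365,320), well clear. I check the stapler's end extents with the arm settled.

```bash
python3 - <<'E'
from h import *
for n in ("wrist","top"):
    d=shot(n); P=d["P"]; z=P[...,2]
    a=np.array([np.cos(.255),np.sin(.255)]); b=np.array([-a[1],a[0]])
    s=(P[...,:2]-[.640,.115])@a*1000; c=(P[...,:2]-[.640,.115])@b*1000
    m=(abs(c)<6)&(abs(s)<85)&(z<.06)
    for k in list(range(-80,-50,3))+list(range(50,80,3)):
        q=z[m&(s>=k)&(s<k+3)]; print(k,(np.median(q)*1000).round(1) if len(q) else None,end=" ")
    m=(abs(s)<40)&(z>.03)&(z<.06)&(abs(c)<25); print("\nacross",np.percentile(c[m],[1,99]).round(1))
go(641,115,255,1.826)
E
```

```text
-80 0.5 -77 0.9 -74 0.7 -71 1.1 -68 1.0 -65 31.5 -62 41.0 -59 41.9 -56 42.3 -53 42.7 50 49.8 53 50.1 56 50.1 59 49.2 62 46.6 65 None 68 None 71 None 74 None 77 None 
across [-13.1  12.5]
-80 None -77 None -74 None -71 None -68 None -65 None -62 None -59 None -56 None -53 None 50 None 53 None 56 None 59 None 62 None 65 None 68 None 71 None 74 None 77 None 
across [-2.9 -0.5]
t 2.48 p [603.  103.5 256. ] yaw 1.824 tilt [-0.  0. -1.] w 85.1 f [ 0.1  0.8 -0.1] gf 0.0
  shift first [-3.96  0.16  0.1 ] az -0.002 | after turn shift -3.96 0.16 0.1
```

send_rows --commands "-1.0 0.05 3 0 0 0 8.5;-1.0 0.05 3 0 0 0 8.5;-1.0 0.05 3 0 0 0 8.5;-1.0 0.05 3 0 0 0 8.5;0 0 3 0 0 0 8.5"

```text
time: 2.9
eef_pos: [0.6414, 0.1189, 0.1052]
orientation: [-0.129, 0.992, 0.0, 0.001]
force: [-0.0, -0.2, -1.1]
gripper_width: 0.0851
grasp_force: 0.0
```

send_rows --commands "0 0 2 0 0 0 7;0 0 2 0 0 0 6;0 0 1.8 0 0 0 5;0 0 0 0 0 0 5;0 0 0 0 0 0 5"

```text
time: 3.32
eef_pos: [0.6395, 0.1183, 0.0474]
orientation: [-0.129, 0.992, 0.0, -0.001]
force: [0.5, 0.4, 0.6]
gripper_width: 0.0501
grasp_force: 0.0
```

send_rows --commands "0 0 0 0 0 0 2;0 0 0 0 0 0 1;0 0 0 0 0 0 1;0 0 0 0 0 0 1;0 0 0 0 0 0 1"

```text
time: 3.73
eef_pos: [0.6422, 0.1174, 0.0507]
orientation: [-0.129, 0.992, -0.0, 0.002]
force: [-0.3, -0.5, 7.3]
gripper_width: 0.0243
grasp_force: 62.0
```

send_rows --commands "0 0 0 0 0 0 1;0 0 0 0 0 0 1;0 0 -1 0 0 0 1;0 0 -2 0 0 0 1;0 0 0 0 0 0 1"

```text
time: 4.15
eef_pos: [0.6428, 0.1174, 0.0821]
orientation: [-0.129, 0.992, -0.0, 0.003]
force: [1.6, -0.7, -0.8]
gripper_width: 0.024
grasp_force: 60.8
```

send_rows --commands "0 0 -2 0 0 0.12 1;0 0 -2 0 0 0.12 1;0 0 -2 0 0 0.12 1;0 0 0 0 0 0.12 1;0 0 0 0 0 0.12 1"

```text
time: 4.57
eef_pos: [0.6415, 0.1173, 0.1399]
orientation: [0.173, 0.985, 0.0, 0.002]
force: [0.4, 0.1, -1.7]
gripper_width: 0.0244
grasp_force: 60.8
```

send_rows --commands "0 0 0 0 0 0.12 1;0 0 0 0 0 0.12 1;0 0 0 0 0 0.12 1;0 0 0 0 0 0.12 1;0 0 0 0 0 0.12 1"

```text
time: 4.98
eef_pos: [0.6402, 0.1173, 0.1376]
orientation: [0.456, 0.89, -0.0, -0.0]
force: [-0.0, 0.6, -1.7]
gripper_width: 0.0239
grasp_force: 60.8
```

send_rows --commands "0 0 0 0 0 0.12 1;0 0 0 0 0 0.12 1;0 0 0 0 0 0.12 1;0 0 0 0 0 0.12 1;0 0 0 0 0 0.12 1"

```text
time: 5.4
eef_pos: [0.6402, 0.1173, 0.1375]
orientation: [0.699, 0.715, -0.0, -0.0]
force: [-0.3, -0.9, -1.7]
gripper_width: 0.024
grasp_force: 60.8
```

```bash
python3 - <<'E'
from h import *
go(513.6,320.1,100,.028)
E
```

```text
t 5.4 p [640.2 117.3 137.5] yaw 0.023 tilt [-0.001 -0.    -1.   ] w 24.0 f [-0.3 -0.9 -1.7] gf 60.8
  shift first [ 20.57 -12.19   3.77] az -0.005 | after turn shift 20.63 -12.08 3.77
```

send_rows --commands "3 -1.8 0 0 0 0 1;3 -1.8 0 0 0 0 1;3 -1.8 0 0 0 0 1;3 -1.8 0 0 0 0 1;3 -1.8 0 0 0 0 1"

```text
time: 5.82
eef_pos: [0.5449, 0.2656, 0.1377]
orientation: [0.697, 0.717, -0.0, -0.0]
force: [0.7, 0.5, -1.9]
gripper_width: 0.0244
grasp_force: 60.8
```

send_rows --commands "2.8 -1.6 0 0 0 0 1;2.8 -1.5 0 0 0 0 1;0 0 0 0 0 0 1;0 0 0 0 0 0 1"

```text
time: 6.15
eef_pos: [0.5125, 0.3208, 0.1377]
orientation: [0.696, 0.718, -0.0, -0.0]
force: [-0.4, 0.9, -1.9]
gripper_width: 0.0241
grasp_force: 60.8
```

```bash
python3 - <<'E'
from h import *
go(513.6,320.1,56,.028)
d=shot("wrist"); cv2.imwrite("pics/w3.png",d["img"][:,:,::-1])
d=shot("scene"); cv2.imwrite("pics/s3.png",cv2.resize(d["img"][60:220,100:360,::-1],None,fx=3,fy=3))
E
```

```text
t 6.15 p [512.5 320.8 137.7] yaw 0.032 tilt [-0.001 -0.001 -1.   ] w 24.1 f [-0.4  0.9 -1.9] gf 60.8
  shift first [-0.07  0.12  8.17] az 0.004 | after turn shift -0.07 0.12 8.17
```

View pics/w3.png

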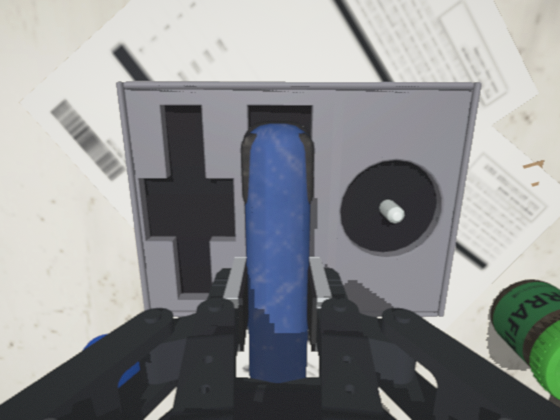

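The stapler (278,220) is in line with its pocket at (280,110). I lower it.

send_rows --commands "0 0.1 2.5 0 0 0 1;0 0 2.5 0 0 0 1;0 0 1.5 0 0 0 1;0 0 1 0 0 0 1;0 0 0 0 0 0 1"

```text
time: 6.67
eef_pos: [0.5138, 0.318, 0.0606]
orientation: [0.697, 0.717, -0.002, -0.001]
force: [-0.0, -0.0, -2.4]
gripper_width: 0.0242
grasp_force: 60.8
```

send_rows --commands "0 0 0.4 0 0 0 1;0 0 0.2 0 0 0 1;0 0 0 0 0 0 1;0 0 0 0 0 0 1"

```text
time: 7.0
eef_pos: [0.5154, 0.3199, 0.0582]
orientation: [0.697, 0.717, 0.001, 0.0]
force: [0.4, -0.2, -2.1]
gripper_width: 0.024
grasp_force: 60.8
```

send_rows --commands "0 0 0.2 0 0 0 1;0 0 0.1 0 0 0 1;0 0 0 0 0 0 1;0 0 0 0 0 0 1"

```text
time: 7.33
eef_pos: [0.5154, 0.3201, 0.0557]
orientation: [0.697, 0.717, 0.001, 0.0]
force: [-2.3, -1.9, 5.2]
gripper_width: 0.0239
grasp_force: 61.8
```

send_rows --commands "0 0 0 0 0 0 4;0 0 0 0 0 0 4.5;0 0 0 0 0 0 4.5;0 0 0 0 0 0 4.5;0 0 -1 0 0 0 4.5"

```text
time: 7.75
eef_pos: [0.5133, 0.3191, 0.0625]
orientation: [0.697, 0.717, -0.002, -0.001]
force: [-0.6, -1.0, -1.1]
gripper_width: 0.0448
grasp_force: 0.0
```

send_rows --commands "0 0 -3 0 0 0 4.5;0 0 -3 0 0 0 4.5;0 0 -3 0 0 0 4.5;0 0 -3 0 0 0 4.5;0 0 0 0 0 0 4.5"

```text
time: 8.17
eef_pos: [0.5184, 0.3213, 0.1927]
orientation: [0.697, 0.717, 0.006, 0.003]
force: [1.2, 0.4, 0.7]
gripper_width: 0.0452
grasp_force: 0.0
```

```bash
python3 - <<'E'
from h import *
d=shot("wrist"); P=d["P"]; z=P[...,2]
m=(np.hypot(P[...,0]-.5136,P[...,1]-.321)<.08)&(z>.025)&(z<.08); m=biggest(m); print(*rect(P[m][:,:2]),np.percentile(z[m],[50,98]))
from scipy.stats import binned_statistic as bs
c=abs(P[...,0]-.514)<.006
print(bs(P[...,1][m&c],z[m&c],'median',10)[:2])
go(627,-114.5,255,1.40)
E
```

```text
[515.9 322.8] [ 27.8 128.5] 1.604 [0.04968211 0.05494928]
(array([0.05434899, 0.05402107, 0.05311873, 0.0523239 , 0.05153509,
       0.05059025, 0.04973957, 0.04895111, 0.04792599, 0.04656501]), array([0.25881963, 0.27164404, 0.28446846, 0.29729288, 0.3101173 ,
       0.32294172, 0.33576614, 0.34859055, 0.36141497, 0.37423939,
       0.38706381]))
t 8.22 p [517.1 320.8 189.6] yaw 0.029 tilt [ 0.009  0.003 -1.   ] w 45.2 f [ 0.1 -0.   0.2] gf 0.0
  shift first [-43.81   9.77  -6.59] az -1.371 | after turn shift -18.28 -40.99 -6.59
```

The stapler is home: top at 55 mm, yaw matching. The marker is next.

send_rows --commands "0 0 0 0 0 -0.114 4.5;0 0 0 0 0 -0.114 4.5;0 0 0 0 0 -0.114 4.5;0 0 0 0 0 -0.114 4.5;0 0 0 0 0 -0.114 4.5"

```text
time: 8.63
eef_pos: [0.514, 0.3194, 0.1831]
orientation: [0.465, 0.886, -0.001, -0.001]
force: [-0.5, -0.6, -0.3]
gripper_width: 0.0452
grasp_force: 0.0
```

send_rows --commands "0 0 0 0 0 -0.114 4.5;0 0 0 0 0 -0.114 4.5;0 0 0 0 0 -0.114 4.5;0 0 0 0 0 -0.114 4.5;0 0 0 0 0 -0.114 4.5"

```text
time: 9.05
eef_pos: [0.514, 0.3194, 0.1831]
orientation: [0.197, 0.98, -0.001, -0.001]
force: [0.2, 0.9, 0.4]
gripper_width: 0.0451
grasp_force: 0.0
```

send_rows --commands "0 0 0 0 0 -0.114 4.5;0 0 0 0 0 -0.114 4.5;-1.2 -3.1 0 0 0 0 4.5;-1.2 -3.1 0 0 0 0 4.5;-1.2 -3.1 0 0 0 0 4.5"

```text
time: 9.47
eef_pos: [0.5333, 0.221, 0.1832]
orientation: [0.086, 0.996, -0.0, -0.001]
force: [0.2, 0.1, 0.5]
gripper_width: 0.0448
grasp_force: 0.0
```

send_rows --commands "-1.2 -3.1 0 0 0 0 4.5;-1.2 -3.1 0 0 0 0 4.5;-1.2 -3.1 0 0 0 0 4.5;-1.2 -3.1 0 0 0 0 4.5;-1.2 -3.1 0 0 0 0 4.5"

```text
time: 9.88
eef_pos: [0.5658, 0.0573, 0.1833]
orientation: [0.087, 0.996, 0.0, -0.001]
force: [1.1, 0.4, 0.4]
gripper_width: 0.0454
grasp_force: 0.0
```

send_rows --commands "-1.2 -3.1 0 0 0 0 4.5;-1.2 -3.1 0 0 0 0 4.5;-1.2 -3.1 0 0 0 0 4.5;-1.2 -3.1 0 0 0 0 4.5;0 0 0 0 0 0 4.5"

```text
time: 10.3
eef_pos: [0.5926, -0.0765, 0.1836]
orientation: [0.089, 0.996, -0.001, -0.0]
force: [-0.3, 0.2, -0.1]
gripper_width: 0.0449
grasp_force: 0.0
```

```bash
python3 - <<'E'
from h import *
d=shot("wrist"); P=d["P"]; z=P[...,2]; H,S,V=[d["hsv"][...,i].astype(int) for i in range(3)]
def near(x,y,r): return np.hypot(P[...,0]-x,P[...,1]-y)<r
for n,x,y,r,z0,z1 in [("cutter",.630,.003,.1,.007,.03),("tape",.441,.067,.07,.04,.055),("labels",.468,-.072,.045,.04,.056),("marker",.627,-.115,.08,.007,.03),("tap tray",.526,-.326,.17,.01,.03)]:
    m=near(x,y,r)&(z>z0)&(z<z1)
    if m.sum()>50: m=biggest(m); q=P[m]; print(n,m.sum(),*rect(q[:,:2]),"z98",np.percentile(q[:,2],98).round(4))
go(627,-114.5,33,1.404)
E
```

```text
cutter 4551 [624.1   4.1] [ 25.7 153.8] 2.985 z98 0.021
tape 2436 [483.4  58.3] [18.8 76.8] 1.391 z98 0.0498
labels 5239 [476.1 -73.6] [47.5 61.8] 1.39 z98 0.0517
marker 2590 [ 627.3 -114.5] [ 17.4 134.8] 2.965 z98 0.02
tap tray 19841 [ 535.3 -273.2] [114.7 222.2] 2.987 z98 0.0186
t 10.35 p [592.  -74.  183.4] yaw 1.393 tilt [-0.001  0.    -1.   ] w 44.9 f [-0.3  0.7 -0.4] gf 0.0
  shift first [-4.18 -3.36 15.04] az -0.011 | after turn shift -4.14 -3.41 15.04
```

send_rows --commands "-1.4 -1.15 0 0 0 0 4.5;-1.4 -1.15 0 0 0 0 4.5;-1.4 -1.1 1 0 0 0 4.5;0 0 3 0 0 0 4.5;0 0 3 0 0 0 4.5"

```text
time: 10.77
eef_pos: [0.629, -0.1121, 0.1146]
orientation: [0.087, 0.996, -0.0, 0.002]
force: [0.2, 0.3, -1.4]
gripper_width: 0.0449
grasp_force: 0.0
```

send_rows --commands "0 0 3 0 0 0 4.5;0 0 2.5 0 0 0 4.5;0 0 1.5 0 0 0 4.5;0 0 1 0 0 0 4.5;0 0 0 0 0 0 4.5"

```text
time: 11.18
eef_pos: [0.6262, -0.1111, 0.0319]
orientation: [0.086, 0.996, 0.001, -0.002]
force: [-0.5, 0.7, 0.6]
gripper_width: 0.0449
grasp_force: 0.0
```

```bash
python3 - <<'E'
from h import *
go(627.3,-114.5,33,1.394)
E
```

```text
t 11.18 p [ 626.2 -111.1   31.9] yaw 1.398 tilt [-0.004  0.002 -1.   ] w 44.9 f [-0.5  0.7  0.6] gf 0.0
  shift first [-0.17 -0.32 -0.11] az 0.004 | after turn shift -0.17 -0.32 -0.11
```

send_rows --commands "-0.1 -0.3 0 0 0 0 4.5;0 0 0 0 0 0 1;0 0 0 0 0 0 0.5;0 0 0 0 0 0 0.5;0 0 0 0 0 0 0.5"

```text
time: 11.6
eef_pos: [0.6296, -0.116, 0.0365]
orientation: [0.087, 0.996, -0.001, 0.002]
force: [-0.8, -0.4, 5.4]
gripper_width: 0.0154
grasp_force: 59.9
```

send_rows --commands "0 0 0 0 0 0 0.5;0 0 0 0 0 0 0.5;0 0 0 0 0 0 0.5"

```text
time: 11.85
eef_pos: [0.6297, -0.116, 0.0366]
orientation: [0.087, 0.996, -0.001, 0.002]
force: [-0.3, 0.2, 7.3]
gripper_width: 0.0154
grasp_force: 59.9
```

```bash
python3 - <<'E'
from h import *
go(627.3,-114.5,33,1.394)
E
```

```text
t 11.85 p [ 629.7 -116.    36.6] yaw 1.397 tilt [ 0.003 -0.001 -1.   ] w 15.4 f [-0.3  0.2  7.3] gf 59.9
  shift first [0.26 0.11 0.35] az 0.003 | after turn shift 0.26 0.11 0.35
```

Tips reach about 36 mm ahead of the TCP when nearly shut, which I use from now on. I lift and turn.

send_rows --commands "0 0 -2 0 0 0 0.5;0 0 -3 0 0 0.114 0.5;0 0 -3 0 0 0.114 0.5;0 0 -2 0 0 0.114 0.5;0 0 0 0 0 0.114 0.5"

```text
time: 12.27
eef_pos: [0.6314, -0.1165, 0.1409]
orientation: [0.312, 0.95, -0.0, 0.005]
force: [-0.4, 0.1, 0.8]
gripper_width: 0.0153
grasp_force: 59.1
```

send_rows --commands "0 0 0 0 0 0.114 0.5;0 0 0 0 0 0.114 0.5;0 0 0 0 0 0.114 0.5;0 0 0 0 0 0.114 0.5;0 0 0 0 0 0.114 0.5"

```text
time: 12.68
eef_pos: [0.6282, -0.1154, 0.1347]
orientation: [0.567, 0.824, 0.0, 0.0]
force: [0.9, 0.3, -0.7]
gripper_width: 0.0155
grasp_force: 59.1
```

send_rows --commands "0 0 0 0 0 0.114 0.5;0 0 0 0 0 0.114 0.5;0 0 0 0 0 0.114 0.5;0 0 0 0 0 0 0.5"

```text
time: 13.02
eef_pos: [0.6282, -0.1154, 0.1346]
orientation: [0.697, 0.717, 0.0, 0.0]
force: [0.7, 1.0, -0.6]
gripper_width: 0.015
grasp_force: 59.1
```

```bash
python3 - <<'E'
from h import *
go(447.6,317.4,140,.028)
E
```

```text
t 13.02 p [ 628.2 -115.4  134.6] yaw 0.027 tilt [ 0. -0. -1.] w 15.0 f [ 0.7  1.  -0.6] gf 59.1
  shift first [ 43.76 -16.88  -0.55] az -0.001 | after turn shift 43.77 -16.84 -0.55
```

send_rows --commands "3.1 -1.2 0 0 0 0 0.5;3.1 -1.2 0 0 0 0 0.5;3.1 -1.2 0 0 0 0 0.5;3.1 -1.2 0 0 0 0 0.5;3.1 -1.2 0 0 0 0 0.5"

```text
time: 13.43
eef_pos: [0.563, 0.039, 0.1346]
orientation: [0.696, 0.718, 0.0, 0.0]
force: [1.0, -0.4, -0.4]
gripper_width: 0.0156
grasp_force: 59.1
```

send_rows --commands "3.1 -1.2 0 0 0 0 0.5;3.1 -1.2 0 0 0 0 0.5;3.1 -1.2 0 0 0 0 0.5;3.1 -1.2 0 0 0 0 0.5;3.1 -1.2 0 0 0 0 0.5"

```text
time: 13.85
eef_pos: [0.4985, 0.1923, 0.1347]
orientation: [0.696, 0.718, 0.0, 0.0]
force: [0.6, -0.3, -0.2]
gripper_width: 0.0154
grasp_force: 59.1
```

send_rows --commands "3.1 -1.2 0 0 0 0 0.5;3.1 -1.2 0 0 0 0 0.5;3.1 -1.2 0 0 0 0 0.5;3.1 -1.2 0 0 0 0 0.5;0.2 0 0 0 0 0 0.5"

```text
time: 14.27
eef_pos: [0.4454, 0.3193, 0.1346]
orientation: [0.694, 0.72, 0.0, -0.001]
force: [-0.2, 0.6, -0.1]
gripper_width: 0.0151
grasp_force: 59.1
```

send_rows --commands "0 0 0 0 0 0 0.5;0 0 0 0 0 0 0.5;0 0 0 0 0 0 0.5"

```text
time: 14.52
eef_pos: [0.4481, 0.3147, 0.1344]
orientation: [0.697, 0.717, 0.0, 0.0]
force: [0.2, -0.1, 0.6]
gripper_width: 0.0156
grasp_force: 59.1
```

```bash
python3 - <<'E'
from h import *
go(447.6,317.4,42,.028)
d=shot("wrist"); cv2.imwrite("pics/w4.png",d["img"][:,:,::-1])
E
```

```text
t 14.52 p [448.1 314.7 134.4] yaw 0.029 tilt [ 0. -0. -1.] w 15.6 f [ 0.2 -0.1  0.6] gf 59.1
  shift first [ 0.27 -0.04  9.24] az 0.001 | after turn shift 0.27 -0.04 9.24
```

View pics/w4.png

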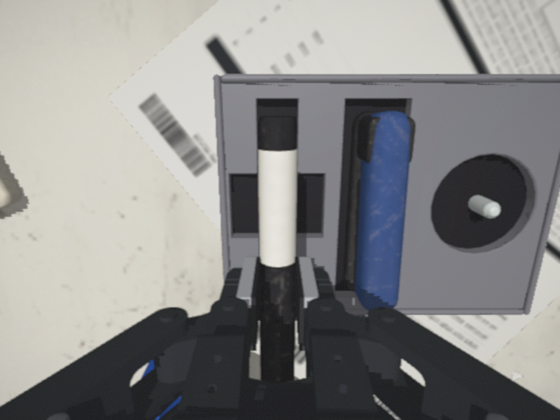

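The marker (278,190) is in line over its slim pocket at (278,105), and the stapler is seated at (385,210). I lower the marker.

send_rows --commands "0.2 0 2.5 0 0 0 0.5;0 0 2.5 0 0 0 0.5;0 0 2 0 0 0 0.5;0 0 1 0 0 0 0.5;0 0 0.5 0 0 0 0.5"

```text
time: 14.98
eef_pos: [0.447, 0.3163, 0.0476]
orientation: [0.697, 0.717, -0.001, -0.001]
force: [-0.7, 0.2, -1.2]
gripper_width: 0.0156
grasp_force: 59.1
```

send_rows --commands "0 0 0.4 0 0 0 0.5;0 0 0.3 0 0 0 0.5;0 0 0.1 0 0 0 0.5;0 0 0 0 0 0 0.5;0 0 0 0 0 0 0.5"

```text
time: 15.4
eef_pos: [0.4481, 0.3178, 0.0421]
orientation: [0.697, 0.717, 0.001, 0.0]
force: [0.5, -0.1, -0.2]
gripper_width: 0.0153
grasp_force: 59.1
```

send_rows --commands "0 0 0.1 0 0 0 0.5;0 0 0 0 0 0 2;0 0 0 0 0 0 3.4;0 0 0 0 0 0 3.4;0 0 -1 0 0 0 3.4"

```text
time: 15.82
eef_pos: [0.4461, 0.3168, 0.0488]
orientation: [0.697, 0.717, -0.002, -0.001]
force: [-0.5, -0.5, 0.4]
gripper_width: 0.0339
grasp_force: 0.0
```

send_rows --commands "0 0 -3 0 0 0 3.4;0 0 -3 0 0 0 4;0 0 -3 0 0 0 4;0 0 -3 0 0 0 5;0 0 0 0 0 0 5"

```text
time: 16.23
eef_pos: [0.4511, 0.3192, 0.1781]
orientation: [0.697, 0.717, 0.006, 0.002]
force: [0.3, 0.8, 0.6]
gripper_width: 0.0501
grasp_force: 0.0
```

```bash
python3 - <<'E'
from h import *
d=shot("wrist"); P=d["P"]; z=P[...,2]
m=(abs(P[...,0]-.4476)<.014)&(abs(P[...,1]-.320)<.08)&(z>.017)&(z<.04); m=biggest(m); print(*rect(P[m][:,:2]),np.percentile(z[m],[2,50,98]))
go(629.7,3.3,190,1.404)
E
```

```text
[448.4 320.3] [ 16.2 133.6] 1.604 [0.01741996 0.02119127 0.02517521]
t 16.28 p [449.9 318.6 175.1] yaw 0.029 tilt [ 0.008  0.004 -1.   ] w 50.4 f [ 0.6 -0.3  0.6] gf 0.0
  shift first [-32.03  17.07  -1.45] az -1.375 | after turn shift -22.98 -28.1 -1.45
```

The marker is home at (448,320). Labels are next, with the same yaw.

send_rows --commands "-3 0.05 0 0 0 0 7.6;-3 0.05 0 0 0 0 7.6;-3 0.05 0 0 0 0 7.6;-3 0.05 0 0 0 0 7.6;-3 0.05 0 0 0 0 7.6"

```text
time: 16.7
eef_pos: [0.4534, 0.1663, 0.1693]
orientation: [0.697, 0.717, -0.001, -0.001]
force: [1.2, -0.7, -0.2]
gripper_width: 0.0761
grasp_force: 0.0
```

send_rows --commands "-3 0.05 0 0 0 0 7.6;-3 0.05 0 0 0 0 7.6;-3 0.05 0 0 0 0 7.6;-3 0.05 0 0 0 0 7.6;-3 0.05 0 0 0 0 7.6"

```text
time: 17.12
eef_pos: [0.4603, 0.0165, 0.1695]
orientation: [0.697, 0.717, -0.0, -0.001]
force: [0.5, 0.8, 0.8]
gripper_width: 0.0758
grasp_force: 0.0
```

send_rows --commands "-3 0.05 0 0 0 0 7.6;-3 0.05 0 0 0 0 7.6;-3 0.05 0 0 0 0 7.6;0 0 0 0 0 0 7.6;0 0 0 0 0 0 7.6"

```text
time: 17.53
eef_pos: [0.4648, -0.073, 0.1695]
orientation: [0.698, 0.716, -0.0, -0.001]
force: [0.3, 0.2, -0.3]
gripper_width: 0.076
grasp_force: 0.0
```

```bash
python3 - <<'E'
from h import *
go(467.8,-72.5,56,.028)
d=shot("wrist"); P=d["P"]; z=P[...,2]
m=(np.hypot(P[...,0]-.468,P[...,1]+.0725)<.06)&(z>.04)&(z<.056); m=biggest(m); q=P[m][:,:2]; print(m.sum(),*rect(q))
E
```

```text
t 17.53 p [464.8 -73.  169.5] yaw 0.026 tilt [-0.002  0.001 -1.   ] w 76.0 f [ 0.3  0.2 -0.3] gf 0.0
  shift first [ 0.03  0.32 11.35] az -0.002 | after turn shift 0.03 0.32 11.35
4970 [469.2 -72.2] [61.5 61.6] 1.956
```

send_rows --commands "0 0.4 0 0 0 0 7.6;0 0 3 0 0 0 7.6;0 0 3 0 0 0 7.6;0 0 3 0 0 0 7.6;0 0 1.4 0 0 0 7.6"

```text
time: 18.0
eef_pos: [0.4672, -0.0697, 0.0626]
orientation: [0.696, 0.718, -0.001, -0.003]
force: [-0.1, 0.4, -0.5]
gripper_width: 0.0757
grasp_force: 0.0
```

send_rows --commands "0 0 1 0 0 0 7.6;0 0 0 0 0 0 7.6;0 0 0 0 0 0 7;0 0 0 0 0 0 5;0 0 0 0 0 0 5"

```text
time: 18.42
eef_pos: [0.4709, -0.0723, 0.0583]
orientation: [0.697, 0.717, 0.001, 0.002]
force: [-0.5, 1.2, 3.6]
gripper_width: 0.0597
grasp_force: 65.0
```

send_rows --commands "0 0 0 0 0 0 5;0 0 0 0 0 0 5;0 0 0 0 0 0 5;0 0 0 0 0 0 5"

```text
time: 18.75
eef_pos: [0.4709, -0.0723, 0.0583]
orientation: [0.697, 0.717, 0.001, 0.001]
force: [-1.4, 2.5, 6.8]
gripper_width: 0.0596
grasp_force: 65.2
```

send_rows --commands "0 0 -1.5 0 0 0 5;0 0 -3 0 0 0 5;0 0 -3 0 0 0 5;0 0 -1.5 0 0 0 5;0 0 0 0 0 0 5"

```text
time: 19.17
eef_pos: [0.4722, -0.0731, 0.1511]
orientation: [0.697, 0.717, 0.002, 0.005]
force: [0.5, -1.0, -0.6]
gripper_width: 0.0599
grasp_force: 65.3
```

```bash
python3 - <<'E'
from h import *
go(594.6,323.5,150,.028)
E
```

```text
t 19.17 p [472.2 -73.1 151.1] yaw 0.029 tilt [ 0.009 -0.004 -1.   ] w 59.9 f [ 0.5 -1.  -0.6] gf 65.3
  shift first [39.29 13.39  0.07] az 0.001 | after turn shift 39.3 13.34 0.07
```

send_rows --commands "3 1 0 0 0 0 5;3 1 0 0 0 0 5;3 1 0 0 0 0 5;3 1 0 0 0 0 5;3 1 0 0 0 0 5"

```text
time: 19.58
eef_pos: [0.5145, 0.0808, 0.145]
orientation: [0.697, 0.717, -0.0, -0.0]
force: [0.8, 0.0, -0.3]
gripper_width: 0.0594
grasp_force: 65.2
```

send_rows --commands "3 1 0 0 0 0 5;3 1 0 0 0 0 5;3 1 0 0 0 0 5;3 1 0 0 0 0 5;3 1 0 0 0 0 5"

```text
time: 20.0
eef_pos: [0.5601, 0.2322, 0.1447]
orientation: [0.697, 0.717, -0.001, -0.0]
force: [1.0, -0.9, -0.8]
gripper_width: 0.0597
grasp_force: 65.2
```

send_rows --commands "3 1 0 0 0 0 5;3 1 0 0 0 0 5;3 1 0 0 0 0 5;0.3 0.3 0 0 0 0 5;0 0 0 0 0 0 5"

```text
time: 20.42
eef_pos: [0.5905, 0.326, 0.1446]
orientation: [0.696, 0.718, -0.001, -0.0]
force: [0.2, -0.4, -0.9]
gripper_width: 0.0599
grasp_force: 65.2
```

send_rows --commands "0 0 0 0 0 0 5;0 0 0 0 0 0 5;0 0 0 0 0 0 5"

```text
time: 20.67
eef_pos: [0.5906, 0.3234, 0.1458]
orientation: [0.697, 0.717, -0.001, -0.0]
force: [0.0, -0.1, -0.1]
gripper_width: 0.0599
grasp_force: 65.2
```

```bash
python3 - <<'E'
from h import *
go(594.6,323.5,63.5,.028)
d=shot("wrist"); cv2.imwrite("pics/w5.png",d["img"][:,:,::-1])
P=d["P"]; z=P[...,2]; m=(np.hypot(P[...,0]-.5946,P[...,1]-.3235)<.05)&(z>.12)&(z<.17); m=biggest(m); q=P[m]; print(m.sum(),*rect(q[:,:2]),np.percentile(q[:,2],[5,50,95]))
E
```

```text
t 20.67 p [590.6 323.4 145.8] yaw 0.028 tilt [-0.001 -0.    -1.   ] w 59.9 f [ 0.  -0.1 -0.1] gf 65.2
  shift first [-0.    0.41  8.23] az -0.0 | after turn shift -0.0 0.41 8.23
21044 [593.8 327.6] [66.3 73.1] 0.663 [0.12740876 0.13766569 0.16274844]
```

View pics/w5.png

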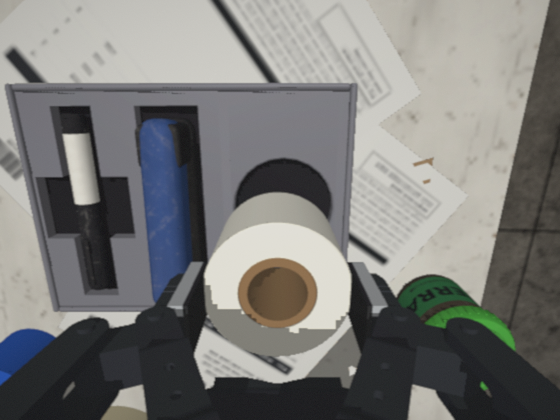

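The roll is held level at (278,290) over its well at (285,200), with marker and stapler home. I check where its core is.

```bash
python3 - <<'E'
from h import *
d=shot("wrist"); z=d["P"][...,2]; H,S,V=[d["hsv"][...,i].astype(int) for i in range(3)]
v,u=np.mgrid[:420,:560]
m=biggest((abs(u-278)<50)&(abs(v-293)<42)&(S>60)&(H<25)); q=plane(d,.1375)[m]; print("core",m.sum(),*rect(q))
w=(abs(u-278)<75)&(abs(v-290)<75)&(S<40)&(abs(z-.1375)<.004); print("top z",np.median(z[w])); print("white",*rect(d["P"][biggest(w)][:,:2]))
E
```

```text
core 4292 [591.1 322.9] [32.  32.1] 0.849
top z 0.1378234612051391
white [591.1 322.8] [61.1 63. ] 1.576
```

send_rows --commands "0 0.35 0 0 0 0 5;0 0 2 0 0 0 5;0 0 2 0 0 0 5;0 0 1 0 0 0 5;0 0 0 0 0 0 5"

```text
time: 21.18
eef_pos: [0.5926, 0.3237, 0.093]
orientation: [0.697, 0.717, -0.003, -0.001]
force: [-0.5, -0.2, -1.1]
gripper_width: 0.0599
grasp_force: 65.2
```

send_rows --commands "0 0 0.7 0 0 0 5;0 0 0.7 0 0 0 5;0 0 0.7 0 0 0 5;0 0 0.5 0 0 0 5;0 0 0 0 0 0 5"

```text
time: 21.6
eef_pos: [0.5937, 0.3245, 0.069]
orientation: [0.697, 0.717, -0.001, -0.0]
force: [-0.2, 0.2, -1.2]
gripper_width: 0.0595
grasp_force: 65.2
```

send_rows --commands "0 0 0.4 0 0 0 5;0 0 0.2 0 0 0 5;0 0 0 0 0 0 5;0 0 0 0 0 0 5"

```text
time: 21.93
eef_pos: [0.5945, 0.3248, 0.0643]
orientation: [0.697, 0.717, 0.0, 0.0]
force: [0.1, 0.5, -0.6]
gripper_width: 0.0597
grasp_force: 65.2
```

Release, lift, and check.

send_rows --commands "0 0 0.1 0 0 0 5;0 0 0 0 0 0 7;0 0 0 0 0 0 7.4;0 0 0 0 0 0 7.4;0 0 0 0 0 0 7.4"

```text
time: 22.35
eef_pos: [0.5946, 0.3248, 0.0636]
orientation: [0.697, 0.717, 0.0, 0.0]
force: [-0.1, 0.1, 0.4]
gripper_width: 0.0742
grasp_force: 0.0
```

send_rows --commands "0 0 -2 0 0 0 7.4;0 0 -3 0 0 0 7.4;0 0 -3 0 0 0 7.4;0 0 -3 0 0 0 7.4;0 0 0 0 0 0 7.4"

```text
time: 22.77
eef_pos: [0.5982, 0.3262, 0.1818]
orientation: [0.697, 0.717, 0.006, 0.003]
force: [1.2, -0.1, 0.6]
gripper_width: 0.0739
grasp_force: 0.0
```

```bash
python3 - <<'E'
from h import *
d=shot("wrist"); P=d["P"]; z=P[...,2]
m=(np.hypot(P[...,0]-.5946,P[...,1]-.3235)<.05)&(z>.045)&(z<.08); m=biggest(m); q=P[m]; print(m.sum(),*rect(q[:,:2]),np.percentile(q[:,2],[5,50,95]))
go(441.6,66.5,170,.028)
E
```

```text
4688 [595.1 324.8] [61.4 61.7] 0.06 [0.05305693 0.05513441 0.05624747]
t 22.82 p [596.9 325.7 178.5] yaw 0.029 tilt [ 0.009  0.003 -1.   ] w 73.9 f [-0.4  0.5 -0.2] gf 0.0
  shift first [-25.46 -16.29   0.64] az 0.001 | after turn shift -25.48 -16.26 0.64
```

Labels are home (top at 55 mm, level). The tape roll is next, pinching its +x wall.

send_rows --commands "-2.85 -1.3 0 0 0 0 5;-2.85 -1.3 0 0 0 0 5;-2.85 -1.3 0 0 0 0 5;-2.85 -1.3 0 0 0 0 5;-2.85 -1.3 0 0 0 0 5"

```text
time: 23.23
eef_pos: [0.532, 0.1792, 0.1718]
orientation: [0.697, 0.717, -0.001, -0.001]
force: [0.6, -0.8, -0.4]
gripper_width: 0.0499
grasp_force: 0.0
```

send_rows --commands "-2.85 -1.3 0 0 0 0 5;-2.85 -1.3 0 0 0 0 5;-2.85 -1.3 0 0 0 0 5;-2.85 -1.3 0 0 0 0 5;0 0 0 0 0 0 5"

```text
time: 23.65
eef_pos: [0.4825, 0.0618, 0.1717]
orientation: [0.698, 0.716, -0.002, -0.001]
force: [-0.3, -0.4, 0.5]
gripper_width: 0.0502
grasp_force: 0.0
```

```bash
python3 - <<'E'
from h import *
d=shot("wrist"); P=d["P"]; z=P[...,2]
m=(np.hypot(P[...,0]-.4416,P[...,1]-.0665)<.07)&(z>.043)&(z<.053); m=biggest(m); q=P[m]; print(m.sum(),*rect(q[:,:2]))
c=cv2.fitEllipse(cv2.convexHull((q[:,:2]*1000).astype(np.float32))); print(c)
go(484.1,66.5,60,.028)
E
```

```text
6970 [442.9  67. ] [100.9 101.7] 2.982
((442.822509765625, 66.56745910644531), (101.74960327148438, 101.87803649902344), 19.331562042236328)
t 23.7 p [483.5  63.4 172.1] yaw 0.025 tilt [-0.002  0.    -1.   ] w 49.8 f [ 0.4 -0.1  0.1] gf 0.0
  shift first [ 0.31  0.09 11.21] az -0.003 | after turn shift 0.31 0.09 11.21
```

send_rows --commands "0.2 0.2 1.2 0 0 0 5;0 0 3 0 0 0 5;0 0 3 0 0 0 5;0 0 2.5 0 0 0 5;0 0 1.5 0 0 0 5"

```text
time: 24.12
eef_pos: [0.4848, 0.0681, 0.0577]
orientation: [0.696, 0.718, -0.002, -0.002]
force: [-0.6, 0.1, 0.8]
gripper_width: 0.0502
grasp_force: 0.0
```

send_rows --commands "0 0 0 0 0 0 5;0 0 0 0 0 0 5;0 0 0 0 0 0 5"

```text
time: 24.37
eef_pos: [0.4877, 0.0674, 0.0621]
orientation: [0.697, 0.718, 0.0, 0.001]
force: [-0.6, 0.0, 0.8]
gripper_width: 0.05
grasp_force: 0.0
```

```bash
python3 - <<'E'
from h import *
go(485.3,66.7,60,.028)
E
```

```text
t 24.37 p [487.7  67.4  62.1] yaw 0.03 tilt [ 0.001 -0.    -1.   ] w 50.0 f [-0.6  0.   0.8] gf 0.0
  shift first [-0.07 -0.24  0.21] az 0.002 | after turn shift -0.07 -0.24 0.21
```

send_rows --commands "0 -0.15 0.1 0 0 0 4;0 0 0 0 0 0 2;0 0 0 0 0 0 0.8;0 0 0 0 0 0 0.8;0 0 0 0 0 0 0.8"

```text
time: 24.78
eef_pos: [0.4863, 0.067, 0.0614]
orientation: [0.697, 0.717, 0.001, 0.001]
force: [-0.2, 1.2, 5.5]
gripper_width: 0.0125
grasp_force: 55.7
```

send_rows --commands "0 0 0 0 0 0 0.8;0 0 0 0 0 0 0.8;0 0 0 0 0 0 0.8;0 0 0 0 0 0 0.8"

```text
time: 25.12
eef_pos: [0.4863, 0.067, 0.0614]
orientation: [0.697, 0.717, 0.001, 0.001]
force: [-0.5, 1.6, 6.2]
gripper_width: 0.0122
grasp_force: 55.8
```

send_rows --commands "0 0 -1 0 0 0 0.8;0 0 -2.5 0 0 0 0.8;0 0 -3 0 0 0 0.8;0 0 -2.5 0 0 0 0.8;0 0 0 0 0 0 0.8"

```text
time: 25.53
eef_pos: [0.4886, 0.0667, 0.1562]
orientation: [0.697, 0.717, 0.003, 0.004]
force: [1.0, 0.4, -0.4]
gripper_width: 0.0126
grasp_force: 55.9
```

```bash
python3 - <<'E'
from h import *
go(608.8,-331.7,150,.028)
E
```

```text
t 25.53 p [488.6  66.7 156.2] yaw 0.029 tilt [ 0.01  -0.001 -1.   ] w 12.6 f [ 1.   0.4 -0.4] gf 55.9
  shift first [-40.18  10.84   0.78] az 0.001 | after turn shift -40.16 10.89 0.78
```

send_rows --commands "-2.9 0.8 0 0 0 0 0.8;-2.9 0.8 0 0 0 0 0.8;-2.9 0.8 0 0 0 0 0.8;-2.9 0.8 0 0 0 0 0.8;-2.9 0.8 0 0 0 0 0.8"

```text
time: 25.95
eef_pos: [0.5292, -0.078, 0.1497]
orientation: [0.697, 0.717, -0.0, -0.001]
force: [0.2, 0.6, -1.1]
gripper_width: 0.0125
grasp_force: 55.9
```

send_rows --commands "-2.9 0.8 0 0 0 0 0.8;-2.9 0.8 0 0 0 0 0.8;-2.9 0.8 0 0 0 0 0.8;-2.9 0.8 0 0 0 0 0.8;-2.9 0.8 0 0 0 0 0.8"

```text
time: 26.37
eef_pos: [0.5734, -0.2218, 0.1495]
orientation: [0.697, 0.717, -0.0, -0.001]
force: [0.2, 0.8, -0.8]
gripper_width: 0.0124
grasp_force: 55.9
```

send_rows --commands "-2.9 0.8 0 0 0 0 0.8;-2.9 0.8 0 0 0 0 0.8;-2.9 0.8 0 0 0 0 0.8;-2 0.5 0 0 0 0 0.8;0 0 0 0 0 0 0.8"

```text
time: 26.78
eef_pos: [0.6057, -0.3305, 0.1497]
orientation: [0.698, 0.716, -0.0, 0.0]
force: [0.1, 0.4, -1.0]
gripper_width: 0.0121
grasp_force: 55.9
```

send_rows --commands "0 0 0 0 0 0 0.8;0 0 0 0 0 0 0.8;0 0 0 0 0 0 0.8;0 0 0 0 0 0 0.8"

```text
time: 27.12
eef_pos: [0.6056, -0.3254, 0.1501]
orientation: [0.696, 0.718, -0.0, -0.0]
force: [0.7, -0.9, -0.9]
gripper_width: 0.0123
grasp_force: 55.9
```

```bash
python3 - <<'E'
from h import *
go(608.8,-331.7,66.4,.028)
d=shot("wrist"); cv2.imwrite("pics/w6.png",d["img"][:,:,::-1])
P=d["P"]; z=P[...,2]; m=(np.hypot(P[...,0]-.5663,P[...,1]+.3317)<.07)&(z>.11)&(z<.155); m=biggest(m); q=P[m]; print(m.sum(),*rect(q[:,:2]),np.percentile(q[:,2],[5,50,95]))
print(cv2.fitEllipse(cv2.convexHull((q[:,:2]*1000).astype(np.float32))))
A=np.c_[q[:,:2],np.ones(len(q))]; print("slope",np.linalg.lstsq(A,q[:,2],rcond=None)[0].round(3))
E
```

```text
t 27.12 p [ 605.6 -325.4  150.1] yaw 0.03 tilt [-0.001  0.001 -1.   ] w 12.3 f [ 0.7 -0.9 -0.9] gf 55.9
  shift first [-0.64  0.3   8.37] az 0.002 | after turn shift -0.64 0.31 8.37
22044 [ 568.  -318.5] [ 86.1 115.3] 3.1 [0.11574793 0.1368065  0.14399333]
((565.1267700195312, -323.64923095703125), (95.41851806640625, 113.94563293457031), 91.27267456054688)
slope [0.058 0.016 0.107]
```

View pics/w6.png

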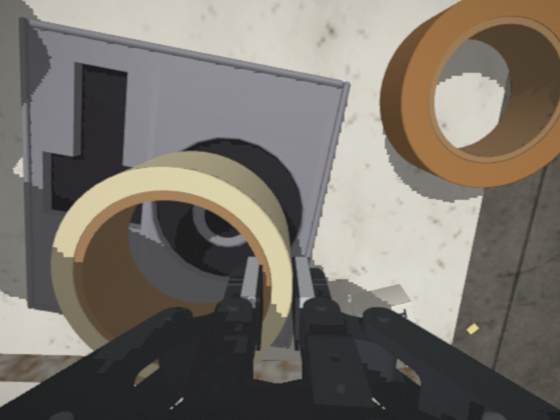

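The roll is held at (170,260), over the well with its hub at (225,225). The brown roll at (480,90) is clear of it. I measure the top face only.

```bash
python3 - <<'E'
from h import *
go(608.8,-331.7,66.4,.028)
d=shot("wrist")
P=d["P"]; z=P[...,2]; H,S,V=[d["hsv"][...,i].astype(int) for i in range(3)]
m=(np.hypot(P[...,0]-.5633,P[...,1]+.3257)<.06)&(z>.130)&(z<.145)&(V>150)&(S<125); m=biggest(m); q=P[m]; print(m.sum(),*rect(q[:,:2]))
A=np.c_[q[:,:2],np.ones(len(q))]
for _ in range(3):
    c=np.linalg.lstsq(A,q[:,2],rcond=None)[0]; k=abs(A@c-q[:,2])<.002; q=q[k]; A=A[k]
print("slope",c.round(3),len(q),q[:,2].mean(),*rect(q[:,:2]))
print(cv2.minEnclosingCircle((q[:,:2]*1000).astype(np.float32)))
E
```

```text
t 27.17 p [ 605.7 -325.5  150.2] yaw 0.03 tilt [-0.  0. -1.] w 12.4 f [ 0.4  0.2 -1.5] gf 55.9
  shift first [-0.63  0.29  8.38] az 0.002 | after turn shift -0.63 0.29 8.38
10337 [ 568.5 -301.9] [ 51.1 101.8] 2.86
slope [-0.006  0.002  0.141] 10069 0.13720096451852679 [ 568.5 -301.9] [ 51.1 101.8] 2.86
((562.03076171875, -324.32440185546875), 50.88103103637695)
```

send_rows --commands "-0.7 0.4 0 0 0 0 0.8;0 0 2 0 0 0 0.8;0 0 2 0 0 0 0.8;0 0 1 0 0 0 0.8;0 0 0.5 0 0 0 0.8"

```text
time: 27.63
eef_pos: [0.6091, -0.3329, 0.0929]
orientation: [0.697, 0.717, -0.0, -0.002]
force: [0.1, -0.1, -1.4]
gripper_width: 0.0121
grasp_force: 55.9
```

send_rows --commands "0 0 0.5 0 0 0 0.8;0 0 0.5 0 0 0 0.8;0 0 0.5 0 0 0 0.8;0 0 0.4 0 0 0 0.8;0 0 0 0 0 0 0.8"

```text
time: 28.05
eef_pos: [0.6097, -0.3334, 0.0756]
orientation: [0.697, 0.717, -0.0, -0.0]
force: [0.0, 1.0, -0.5]
gripper_width: 0.0123
grasp_force: 55.9
```

send_rows --commands "0 0 0.4 0 0 0 0.8;0 0 0.3 0 0 0 0.8;0 0 0 0 0 0 0.8;0 0 0 0 0 0 0.8"

```text
time: 28.38
eef_pos: [0.6099, -0.3335, 0.0691]
orientation: [0.697, 0.717, -0.0, -0.0]
force: [0.0, 0.2, -1.6]
gripper_width: 0.0122
grasp_force: 55.9
```

send_rows --commands "0 0 0.2 0 0 0 0.8;0 0 0.1 0 0 0 0.8;0 0 0 0 0 0 0.8;0 0 0 0 0 0 0.8"

```text
time: 28.72
eef_pos: [0.6102, -0.3336, 0.0665]
orientation: [0.697, 0.717, 0.0, 0.0]
force: [0.6, 1.2, 0.5]
gripper_width: 0.0125
grasp_force: 56.0
```

send_rows --commands "0 0 0 0 0 0 2;0 0 0 0 0 0 4;0 0 0 0 0 0 4;0 0 0 0 0 0 4;0 0 -1.5 0 0 0 4"

```text
time: 29.13
eef_pos: [0.6081, -0.3321, 0.0782]
orientation: [0.697, 0.717, -0.0, -0.003]
force: [0.1, 0.1, -0.5]
gripper_width: 0.0402
grasp_force: 0.0
```

send_rows --commands "0 0 -2.5 0 0 0 4;0 0 -3 0 0 0 4;0 0 -3 0 0 0 4;0 0 -1 0 0 0 4;0 0 0 0 0 0 4"

```text
time: 29.55
eef_pos: [0.6119, -0.335, 0.1818]
orientation: [0.697, 0.717, 0.0, 0.004]
force: [0.7, -0.4, -0.7]
gripper_width: 0.0401
grasp_force: 0.0
```

```bash
python3 - <<'E'
from h import *
d=shot("wrist"); P=d["P"]; z=P[...,2]
m=(np.hypot(P[...,0]-.5663,P[...,1]+.3317)<.065)&(z>.045)&(z<.065); m=biggest(m); q=P[m]; print(m.sum(),*rect(q[:,:2]),np.percentile(q[:,2],[5,50,95]),cv2.minEnclosingCircle((q[:,:2]*1000).astype(np.float32)))
m=(np.hypot(P[...,0]-.526,P[...,1]+.326)<.17)&(z>.01)&(z<.03); q=P[biggest(m)]; print("tray",*rect(q[:,:2]))
go(624.8,4.1,190,1.404)
E
```

```text
6883 [ 566.1 -334.3] [100.7 101.6] 0.077 [0.04899259 0.05308043 0.05421626] ((566.1935424804688, -335.04302978515625), 51.274173736572266)
tray [ 527.4 -326.9] [220.4 222.4] 2.991
t 29.6 p [ 610.7 -334.1  178.5] yaw 0.029 tilt [ 0.003 -0.002 -1.   ] w 40.2 f [-1.3 -0.   0.1] gf 0.0
  shift first [33.76  2.39 -1.22] az -1.375 | after turn shift 4.22 33.58 -1.22
```

The tape roll is home (top 53 mm, level). The cutter is last.

send_rows --commands "0 0 0 0 0 -0.115 4.5;0 0 0 0 0 -0.115 4.5;0 0 0 0 0 -0.115 4.5;0 0 0 0 0 -0.115 4.5;0 0 0 0 0 -0.115 4.5"

```text
time: 30.02
eef_pos: [0.6088, -0.3326, 0.1731]
orientation: [0.462, 0.887, 0.0, -0.003]
force: [-0.2, -0.7, -0.9]
gripper_width: 0.0448
grasp_force: 0.0
```

send_rows --commands "0 0 0 0 0 -0.115 4.5;0 0 0 0 0 -0.115 4.5;0 0 0 0 0 -0.115 4.5;0 0 0 0 0 -0.115 4.5;0 0 0 0 0 -0.115 4.5"

```text
time: 30.43
eef_pos: [0.6087, -0.3327, 0.173]
orientation: [0.192, 0.981, 0.001, -0.002]
force: [-1.0, -0.7, -1.3]
gripper_width: 0.045
grasp_force: 0.0
```

send_rows --commands "0 0 0 0 0 -0.115 4.5;0 0 0 0 0 -0.115 4.5;0.7 3 0 0 0 0 4.5;0.7 3 0 0 0 0 4.5;0.7 3 0 0 0 0 4.5"

```text
time: 30.85
eef_pos: [0.6022, -0.2399, 0.1732]
orientation: [0.081, 0.997, 0.001, -0.002]
force: [1.6, 0.1, 0.9]
gripper_width: 0.0451
grasp_force: 0.0
```

send_rows --commands "0.7 3 0 0 0 0 4.5;0.7 3 0 0 0 0 4.5;0.7 3 0 0 0 0 4.5;0.7 3 0 0 0 0 4.5;0.7 3 0 0 0 0 4.5"

```text
time: 31.27
eef_pos: [0.5916, -0.0857, 0.1735]
orientation: [0.081, 0.997, 0.001, -0.002]
force: [0.7, -0.1, -0.5]
gripper_width: 0.045
grasp_force: 0.0
```

send_rows --commands "0.7 3 0 0 0 0 4.5;0.7 3 0 0 0 0 4.5;0.7 3 0 0 0 0 4.5;0 0 0 0 0 0 4.5;0 0 0 0 0 0 4.5"

```text
time: 31.68
eef_pos: [0.5857, 0.0061, 0.1739]
orientation: [0.079, 0.997, 0.0, -0.002]
force: [0.7, -0.8, 0.1]
gripper_width: 0.0448
grasp_force: 0.0
```

```bash
python3 - <<'E'
from h import *
d=shot("wrist"); P=d["P"]; z=P[...,2]; H,S,V=[d["hsv"][...,i].astype(int) for i in range(3)]
near=np.hypot(P[...,0]-.628,P[...,1]-.003)<.1
m=biggest(near&(z>.007)&(z<.03)); print(m.sum(),*rect(P[m][:,:2]))
m=biggest(near&(S>140)&(H>15)&(H<35)&(z<.03)&(z>.01)); print("yellow",*rect(P[m][:,:2]))
go(624.8,4.1,36,1.404)
E
```

```text
4581 [629.7   3.2] [ 25.3 165.3] 2.975
yellow [618.4   4.9] [ 23.  142.4] 2.976
t 31.73 p [586.1   4.9 174.4] yaw 1.41 tilt [-0.003  0.    -1.   ] w 45.1 f [ 0.8 -0.3 -0. ] gf 0.0
  shift first [-3.88  0.54 13.82] az 0.006 | after turn shift -3.87 0.57 13.82
```

send_rows --commands "-1.3 0.2 0 0 0 0 4.5;-1.3 0.2 2 0 0 0 4.5;-1.3 0.2 3 0 0 0 4.5;0 0 3 0 0 0 4.5;0 0 2.5 0 0 0 4.5"

```text
time: 32.15
eef_pos: [0.6262, 0.0026, 0.0684]
orientation: [0.082, 0.997, -0.0, -0.001]
force: [0.1, 0.1, -0.2]
gripper_width: 0.0449
grasp_force: 0.0
```

send_rows --commands "0 0 1.5 0 0 0 4.5;0 0 1 0 0 0 4.5;0 0 0.6 0 0 0 4.5;0 0 0 0 0 0 4.5;0 0 0 0 0 0 4.5"

```text
time: 32.57
eef_pos: [0.6275, 0.0038, 0.0414]
orientation: [0.081, 0.997, -0.0, 0.001]
force: [-0.1, -0.5, 1.1]
gripper_width: 0.0449
grasp_force: 0.0
```

```bash
python3 - <<'E'
from h import *
go(624.8,4.1,38,1.404)
E
```

```text
t 32.57 p [627.5   3.8  41.4] yaw 1.409 tilt [ 0.002 -0.    -1.   ] w 44.9 f [-0.1 -0.5  1.1] gf 0.0
  shift first [ 0.27 -0.01  0.34] az 0.005 | after turn shift 0.27 -0.01 0.34
```

send_rows --commands "0.2 0 0.3 0 0 0 4.5;0 0 0 0 0 0 3;0 0 0 0 0 0 1;0 0 0 0 0 0 1;0 0 0 0 0 0 1"

```text
time: 32.98
eef_pos: [0.6252, 0.0045, 0.0385]
orientation: [0.081, 0.997, -0.0, 0.001]
force: [-2.3, 0.4, 6.0]
gripper_width: 0.0213
grasp_force: 58.8
```

send_rows --commands "0 0 0 0 0 0 1;0 0 0 0 0 0 1;0 0 0 0 0 0 1"

```text
time: 33.23
eef_pos: [0.6253, 0.0045, 0.0385]
orientation: [0.081, 0.997, -0.0, 0.001]
force: [-1.4, 0.5, 6.2]
gripper_width: 0.0206
grasp_force: 58.9
```

send_rows --commands "0 0 -1 0 0 0 1;0 0 -2.5 0 0 0 1;0 0 -3 0 0 0.12 1;0 0 -2.5 0 0 0.12 1;0 0 0 0 0 0.12 1"

```text
time: 33.65
eef_pos: [0.6283, 0.004, 0.1343]
orientation: [0.261, 0.965, 0.001, 0.006]
force: [0.5, -1.1, 0.2]
gripper_width: 0.0204
grasp_force: 58.9
```

send_rows --commands "0 0 0 0 0 0.12 1;0 0 0 0 0 0.12 1;0 0 0 0 0 0.12 1;0 0 0 0 0 0.12 1;0 0 0 0 0 0.12 1"

```text
time: 34.07
eef_pos: [0.6246, 0.0045, 0.1276]
orientation: [0.534, 0.845, 0.0, 0.0]
force: [0.3, -0.7, -0.7]
gripper_width: 0.0208
grasp_force: 58.8
```

send_rows --commands "0 0 0 0 0 0.12 1;0 0 0 0 0 0.12 1;0 0 0 0 0 0.12 1;0 0 0 0 0 0.12 1;0 0 0 0 0 0.12 1"

```text
time: 34.48
eef_pos: [0.6246, 0.0045, 0.1276]
orientation: [0.76, 0.65, 0.0, 0.0]
force: [-0.1, 0.8, -1.1]
gripper_width: 0.0207
grasp_force: 58.8
```

```bash
python3 - <<'E'
from h import *
go(469.4,-317.7,135,-.152)
E
```

```text
t 34.48 p [624.6   4.5 127.6] yaw -0.157 tilt [ 0. -0. -1.] w 20.7 f [-0.1  0.8 -1.1] gf 58.8
  shift first [-34.25 -10.29  -0.74] az -0.005 | after turn shift -34.2 -10.46 -0.74
```

send_rows --commands "-2.8 -0.85 0 0 0 0 1;-2.8 -0.85 0 0 0 0 1;-2.8 -0.85 0 0 0 0 1;-2.8 -0.85 0 0 0 0 1;-2.8 -0.85 0 0 0 0 1"

```text
time: 34.9
eef_pos: [0.5608, -0.1285, 0.1277]
orientation: [0.758, 0.652, 0.0, 0.0]
force: [0.4, -0.4, -1.1]
gripper_width: 0.0209
grasp_force: 58.9
```

send_rows --commands "-2.8 -0.85 0 0 0 0 1;-2.8 -0.85 0 0 0 0 1;-2.8 -0.85 0 0 0 0 1;-2.8 -0.85 0 0 0 0 1;-2.8 -0.85 0 0 0 0 1"

```text
time: 35.32
eef_pos: [0.4977, -0.2606, 0.1277]
orientation: [0.758, 0.652, 0.0, 0.0]
force: [0.6, 0.2, -1.4]
gripper_width: 0.0206
grasp_force: 58.9
```

send_rows --commands "-2.8 -0.85 0 0 0 0 1;-2.8 -0.85 0 0 0 0 1;-0.2 -0.1 0 0 0 0 1;0 0 0 0 0 0 1;0 0 0 0 0 0 1"

```text
time: 35.73
eef_pos: [0.472, -0.3138, 0.1274]
orientation: [0.759, 0.652, 0.0, -0.0]
force: [-0.4, 0.5, -1.2]
gripper_width: 0.0202
grasp_force: 58.9
```

send_rows --commands "0 0 0 0 0 0 1;0 0 0 0 0 0 1;0 0 0 0 0 0 1;0 0 0 0 0 0 1"

```text
time: 36.07
eef_pos: [0.4723, -0.3135, 0.1273]
orientation: [0.758, 0.652, -0.0, -0.0]
force: [0.4, -0.1, -0.7]
gripper_width: 0.021
grasp_force: 58.9
```

```bash
python3 - <<'E'
from h import *
go(470.1,-313.3,43.5,-.152)
d=shot("wrist"); cv2.imwrite("pics/w7.png",d["img"][:,:,::-1])
E
```

```text
t 36.07 p [ 472.3 -313.5  127.3] yaw -0.15 tilt [-0.  0. -1.] w 21.0 f [ 0.4 -0.1 -0.7] gf 58.9
  shift first [-0.01 -0.22  8.38] az 0.002 | after turn shift -0.01 -0.22 8.38
```

View pics/w7.png

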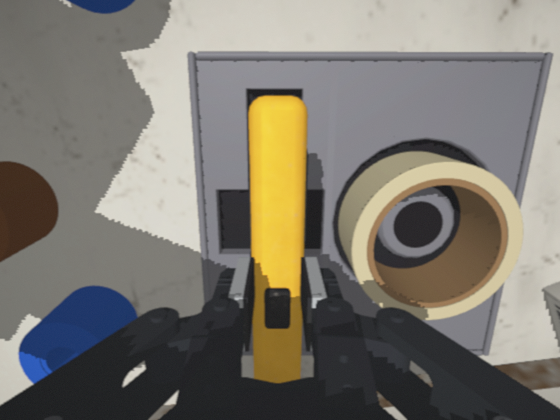

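The cutter (278,200) is in line over its pocket at (275,93), and the tape roll sits over its hub at (430,235). I lower the cutter.

send_rows --commands "0 -0.2 2 0 0 0 1;0 0 2 0 0 0 1;0 0 2 0 0 0 1;0 0 1 0 0 0 1;0 0 0 0 0 0 1"

```text
time: 36.53
eef_pos: [0.4687, -0.3123, 0.0547]
orientation: [0.758, 0.652, -0.0, -0.003]
force: [0.2, 0.1, -1.2]
gripper_width: 0.0216
grasp_force: 58.9
```

send_rows --commands "0 0 0.5 0 0 0 1;0 0 0.4 0 0 0 1;0 0 0.3 0 0 0 1;0 0 0 0 0 0 1;0 0 0 0 0 0 1"

```text
time: 36.95
eef_pos: [0.4702, -0.3141, 0.0457]
orientation: [0.758, 0.652, 0.0, 0.0]
force: [0.3, -0.5, -1.1]
gripper_width: 0.0204
grasp_force: 58.9
```

send_rows --commands "0 0 0.2 0 0 0 1;0 0 0.1 0 0 0 1;0 0 0 0 0 0 1;0 0 0 0 0 0 2.5;0 0 0 0 0 0 3.6"

```text
time: 37.37
eef_pos: [0.4702, -0.314, 0.0425]
orientation: [0.758, 0.652, 0.0, 0.0]
force: [-0.5, -0.1, -0.4]
gripper_width: 0.0351
grasp_force: 0.0
```

send_rows --commands "0 0 0 0 0 0 3.6;0 0 0 0 0 0 3.6;0 0 -1.5 0 0 0 3.6;0 0 -3 0 0 0 3.6;0 0 -3 0 0 0 3.6"

```text
time: 37.78
eef_pos: [0.4691, -0.313, 0.1167]
orientation: [0.758, 0.652, -0.0, -0.002]
force: [0.5, -0.8, 0.4]
gripper_width: 0.036
grasp_force: 0.0
```

send_rows --commands "0 0 -3 0 0 0 3.6;0 0 -3 0 0 0 3.6;0 3 -2 0 0 0 3.6;0 0 0 0 0 0 3.6;0 0 0 0 0 0 3.6"

```text
time: 38.2
eef_pos: [0.5009, -0.319, 0.1989]
orientation: [0.758, 0.652, 0.0, 0.002]
force: [0.0, -0.0, -0.4]
gripper_width: 0.0359
grasp_force: 0.0
```

```bash
python3 - <<'E'
from h import *
d=shot("wrist"); cv2.imwrite("pics/w8.png",d["img"][:,:,::-1]); P=d["P"]; z=P[...,2]; H,S,V=[d["hsv"][...,i].astype(int) for i in range(3)]
m=(np.hypot(P[...,0]-.469,P[...,1]+.318)<.1)&(S>140)&(H>15)&(H<35)&(z<.04); m=biggest(m); q=P[m]; print("yellow",*rect(q[:,:2]),np.percentile(q[:,2],[5,50,95]))
m=(np.hypot(P[...,0]-.526,P[...,1]+.326)<.17)&(z>.01)&(z<.03); q=P[biggest(m)]; print("tray",*rect(q[:,:2]))
m=(np.hypot(P[...,0]-.5663,P[...,1]+.3317)<.065)&(z>.045)&(z<.065); q=P[biggest(m)]; print("tape",*rect(q[:,:2]),np.percentile(q[:,2],[5,50,95]))
print(env.observe()["time"])
d=shot("top"); cv2.imwrite("pics/t8.png",d["img"][:,:,::-1])
E
```

```text
yellow [ 470.3 -312.3] [ 26.7 151.1] 1.416 [0.01590705 0.02087275 0.02226936]
tray [ 527.4 -327.1] [219.9 222.3] 2.992
tape [ 566.1 -334.6] [101.2 101.7] 2.348 [0.0482636  0.05305103 0.05421721]
38.25
```

View pics/w8.png

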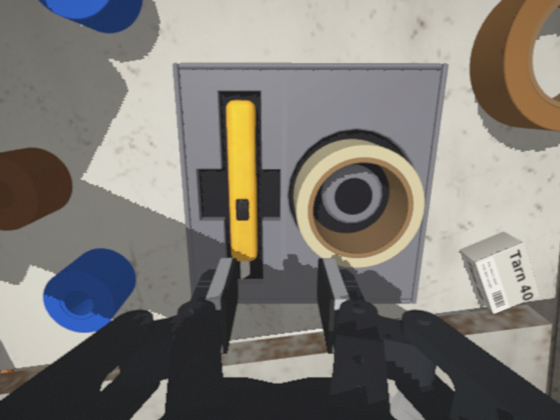

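View pics/t8.png

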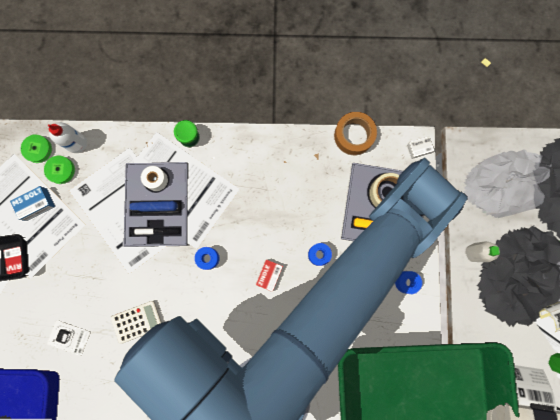

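The final views show the cutter at (242,175) and tape (358,200) seated in the taping tray. In the top view labels (154,177), stapler (155,207) and marker (155,231) are home, and the tub (186,132) and brown roll (356,133) are unmoved.

```bash
python3 -c "
from rig import env
print(env.close_job())"
```

```text
the job is handed in; nothing more can be done
None
```

I handed in the job at about 38 s with all five things released in their own pockets; camera checks showed each seated, the big tape roll and the tub look unmoved, and the hand-in gave no verdict.

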